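# Free the outer filter cup from the draining stand

## Task

Two white filter cups have stuck together upside down, one over the other, on the sloping draining stand. Holding the outer cup, slide the pair up the slope until the inner cup's wide rim is well under the two rails, almost at the upper stop, then draw the outer cup off square to the slope, so that the inner cup stays behind on the stand. Set the outer cup gently on the clear end of the steel tray, mouth down inside the tray's rim, let go of it, and leave everything else as it stands.

Things in the scene. Friction and masses are not known exactly. Their poses are not given: they have to be found in the camera images.
- deck: Flat grey top plate of the fixed draining stand, 200 x 150 mm, sloping 25 degrees, nothing above it. Origin: centre of its upper face, 80 mm above the bench. x points up the slope (away from the robot, turned at most 17 degrees sideways), y across, z square out of the face, leaning 25 degrees towards the robot. A 10 mm high steel stop crosses its low end (face at x = -74 mm).
- rails (a point): Point midway between the deck's two steel hold-down rails, at deck x = 28 mm, y = 0, level with their undersides; axes as the deck's. Rails run along deck x from -2 to 58 mm, inner edges at y = +-26 mm, undersides 9.5 mm and tops 14.5 mm above the face: a 5 mm rim slides in beneath with 4.5 mm to spare.
- high_stop (a point): Middle of the foot of the upper steel stop, 10 mm high: its face at deck x = 59 mm, y = 0, z = 0; axes as the deck's. The inner cup's rim (38 mm radius) meets it when the cup's centre is at deck x = 21 mm.
- inner_cup: Inner cup, white porcelain, upside down on the deck. Origin: centre of its mouth, on the deck; z is its axis, square to the deck, towards its closed end. Flat rim 76 mm across, 5 mm thick at the mouth; body 45 mm across; 91 mm tall; 130 to 200 g. It starts against the low stop, at deck x about -35 mm, y about 0, rim clear of the rails. Left alone afterwards it may slide down the slope a little: no harm.
- beads (a point): Point on the inner cup's axis 56 mm from its mouth, level with four sprung rubber beads that snap behind a low ridge inside the outer cup. Drawing the outer cup off takes about 5 to 12 N over the first 5 mm, then rubs lightly up to 36 mm. That is more than the inner cup weighs: unless its rim is under the rails it comes along. Pressing the pair down makes it drag on the deck.
- outer_cup: Outer cup, plain white porcelain cylinder over the inner cup, closed end up. Origin: centre of its open mouth; z is its axis, from mouth to closed end. 56 mm outside diameter, 75 mm tall, wall 2.5 mm, 95 to 160 g. At the start its mouth is 20 mm and its closed end 95 mm above the deck, coaxial with the inner cup (2 mm play). It comes clear once drawn 71 mm along its axis.
- tray: Fixed flat steel tray, 160 mm along its x, 220 mm along its y, floor 4 mm thick, rim 4 mm thick reaching 10 mm above the bench. Origin: centre of its underside, on the bench; z up. A small glass beaker already stands on its +y end; the -y end is clear.
- tray_clear (a point): Middle of the tray's clear end: on the tray's floor, at tray x = 0, y = -55 mm; axes as the tray's.
- beaker: Bystander, loose: small glass beaker 44 mm wide, 60 mm tall, upside down on the tray, about 72 mm towards the tray's +y end. Origin: centre of its underside on what it stands on. Leave it alone.
- dropper: Bystander, loose: small brown glass bottle with black cap, 34 mm wide, 75 mm tall, between stand and tray. Origin: centre of its underside on what it stands on. Leave it alone.
- flask: Bystander, loose: conical glass flask, 80 mm wide foot, 115 mm tall. Origin: centre of its underside on what it stands on. Leave it alone.
- jar: Bystander, loose: white screw-top jar, 72 mm wide, 95 mm tall. Origin: centre of its underside on what it stands on. Leave it alone.
- washbottle: Bystander, loose: clear plastic wash bottle with bent spout, 68 mm wide, 180 mm tall. Origin: centre of its underside on what it stands on. Leave it alone.
- measure: Bystander, loose: measuring cylinder, 60 mm wide foot, 150 mm tall. Origin: centre of its underside on what it stands on. Leave it alone.
- dish: Bystander, loose: white porcelain evaporating dish, 72 mm wide, 18 mm tall. Origin: centre of its underside on what it stands on. Leave it alone.
Not all that is in view belongs to the job. Leave any purple or turquoise look-alike of the outer_cup alone.

How it is judged:
By the outcome, as a careful person would: the job done as asked, in the order asked, and still so for the second after the job is handed in, with the robot touching nothing.
It also fails if it takes over 48 s, if anything falls off the work surface, if the arm or the gripper's body presses on something with over 40 N, if the wrist force passes 120 N, or if a joint passes its speed limit or range.

## Robot

A 6-joint arm with a two-finger parallel gripper is mounted at the origin on the work surface. World frame = base frame: x ahead of the robot, y to its left, z up, the work surface at z = 0. Lengths are in mm, angles in rad, forces in N, time in s.
With the tool pointing down it reaches from about 350 to 775 mm from the base axis. Payload 7.3 kg.
Tool frame: the origin (TCP) lies between the finger pads; the fingertips stand 22 mm ahead of it and the grasp point (between the pads) lies 3 mm ahead of it (nose_length is the distance from the TCP to the fingertips, in mm); z points along the fingers, y is the direction in which the jaws open and shut (so a half turn about z gives the same grasp; the last joint's range is limited). The gripper opens to 92 mm and grips with 3 to 60 N. Pads are 19 mm wide; open, the fingers measure 130 mm over their backs; the gripper's body (75 mm by 190 mm) begins 47 mm behind the grasp point.
Start: joints at [-1.401, 0.342, 1.524, -0, 1.275, -0.146], TCP at [163.075, -499.048, 248.741] pointing down, gripper open.
Joint ranges: [-2.53, 2.53], [-0.77, 2.02], [0.04, 2.7], [-1, 4.14], [0.28, 2.66], [-3.11, 3.11]. Speed limits (rad/s): [2.57, 2.57, 3.14, 3.14, 3.14, 3.14].

## Interface

Orientations are given as [roll, pitch, yaw] about the fixed x, y, z axes, in that order (R = Rz(yaw) Ry(pitch) Rx(roll)).
In Python, from plant import get_obs, capture, close_job, nose_length gives the robot as it stands.
- The arm moves only by the tool step_arm, never from a script. Its argument "increments" is text: rows parted by semicolons, each of 7 numbers parted by spaces: the turn, a rotation vector about the tool's x, y, z in rad, then the shift along the tool's x, y, z in mm, then the opening, from -1 (shut) to 1 (fully open). A call has 1 to 20 rows; each row is the pose to reach, as a shift and turn from the pose commanded when the call began, along the tool's axes at that moment; what a row does not reach only later rows make up. A row lasts 1/8 s, in which the tool goes at most 62.5 mm and 10.7 degrees, less where a joint would pass 70% of its speed; a pose out of reach is approached as far as the arm can. A call with a gripper value outside its range is refused whole. The fingers move at their own pace and stop on an object; the grip force is fixed at half the most. Time passes only in rows, so rows that repeat a pose let the fingers close. It gives the time, the measured TCP pose, the force and the opening at its end, in the units of the state.
- get_obs(): the state, without advancing time (a new reading comes with each control period).
- capture(name): name is "scene" or "top" or "wrist"; returns a dict with "frame" (420x560x3 uint8, red, green, blue), "K" (3x3 intrinsics, pixels), "extrinsics" (4x4, takes a point from world to camera coordinates); the wrist camera has in their place "tool_from_camera" (4x4, takes a point from camera to tool coordinates, whose origin is the TCP and whose axes are the flange's). Camera axes: x right, y down, z forward; pixel columns grow to the right and rows downward; lengths in mm; the calibration is good to about 2 mm. A picture is of the moment at which its call begins: read the wrist's pose just before it. There is no depth.
- close_job(): hands the job in, once; it reports no verdict.
The state is a dict: "time": time; "joint_positions": joint angles; "dq": joint speeds; "tau": joint torques, N m; "tool_pos": TCP position; "tcp_rot": TCP orientation; "contact_force": force on the tool from outside, world axes, zero at the start; "moment": the same for the moment, N m; "grip_width": finger opening in mm.
Only numpy, scipy, OpenCV 4.12 (cv2) and the standard library are available. Lean on these libraries where they do the work, as an engineer would, in place of code of your own. Each camera call takes 0.05 s, during which the arm holds its last target.

## Working session

There is one attempt and no reset: what is moved stays moved. The work goes in short steps, Python scripts to look and compute and a tool call to move; the robot and the scene stay as the last step left them, time stands still between calls to the robot, and variables do not carry over. Pictures are saved under pics/ and viewed, and the job is handed in when it is done.

Besides the shell and the picture viewer there is one more tool, called as name(argument=value, ...) on one line, values as JSON. step_arm: Moves the arm, as the interface text tells. Its arguments: {"type":"object","properties":{"increments":{"type":"string"}},"required":["increments"]}

```bash
mkdir -p pics; ls
cat > h.py <<'E'
import numpy as np,cv2
from plant import get_obs,capture,close_job,nose_length
from scipy.spatial.transform import Rotation as R
def snap(n,f):
    o=get_obs();c=capture(n);cv2.imwrite('pics/'+f+'.png',c['frame'][:,:,::-1]);
    np.savez('pics/'+f+'.npz',K=c['K'],E=c.get('extrinsics',c.get('tool_from_camera')),p=o['tool_pos'],r=o['tcp_rot'])
    return c
E
python3 - <<'E'
from h import *
for n in('scene','top','wrist'):
    c=snap(n,n+'0');print(n,c['K'].tolist(),np.round(c.get('extrinsics',c.get('tool_from_camera')),3).tolist())
print(get_obs())
E
```

```text
pics
scene [[398.5046541846555, 0.0, 275.55156844103794], [0.0, 398.5046541846555, 207.9404099476326], [0.0, 0.0, 1.0]] [[0.858, 0.514, 0.006, -432.636], [0.329, -0.54, -0.775, -103.073], [-0.395, 0.666, -0.632, 1333.289], [0.0, 0.0, 0.0, 1.0]]
top [[447.1638134305362, 0.0, 269.0969156141208], [0.0, 447.1638134305362, 215.33905344017538], [0.0, 0.0, 1.0]] [[-0.024, -1.0, -0.002, 7.126], [-0.977, 0.024, -0.213, 538.859], [0.213, -0.004, -0.977, 1460.982], [0.0, 0.0, 0.0, 1.0]]
wrist [[324.9489231115695, 0.0, 279.49152735697714], [0.0, 324.9489231115695, 206.45638404502486], [0.0, 0.0, 1.0]] [[-0.0, -0.97, -0.244, 65.057], [1.0, -0.0, 0.0, 0.673], [-0.0, -0.244, 0.97, -135.352], [0.0, 0.0, 0.0, 1.0]]
{'time': 0.15, 'joint_positions': array([-1.40099100e+00,  3.42580730e-01,  1.52474532e+00,  2.27668511e-05,
        1.27539672e+00, -1.46035756e-01]), 'dq': array([ 5.29411179e-04, -1.94466837e-03, -1.60192820e-03, -5.24822897e-04,
        4.95194428e-05,  8.64349695e-04]), 'tau': array([ 1.92535459e-03, -4.31470478e+01, -2.44353497e+01,  7.16753933e-02,
        5.36932109e-02, -8.75792034e-05]), 'tool_pos': array([ 163.03945493, -498.77439027,  248.21347426]), 'tcp_rot': array([-3.14047774e+00, -1.85992487e-04,  3.15834335e-01]), 'contact_force': array([ 0.24817376, -0.33876456, -1.05430143]), 'moment': array([-0.03545319, -0.01211388,  0.01560809]), 'grip_width': 91.81298423772365}
```

View pics/scene0.png

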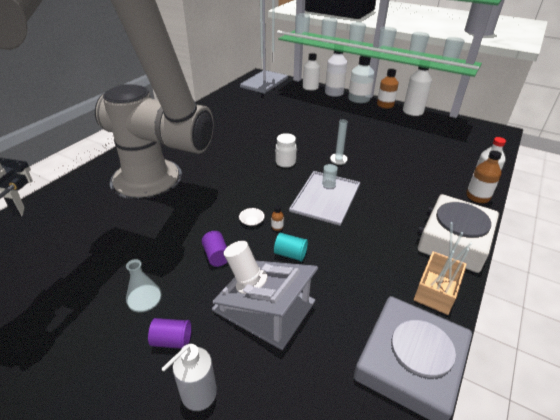

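View pics/top0.png

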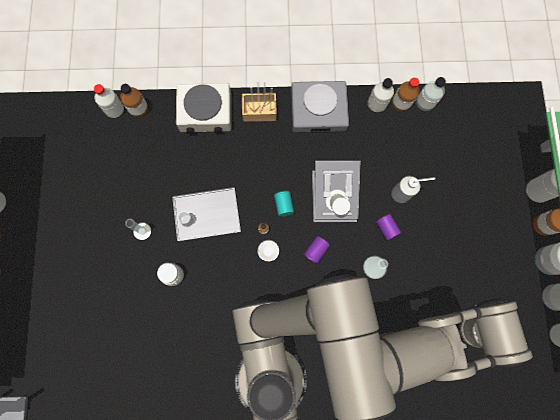

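View pics/wrist0.png

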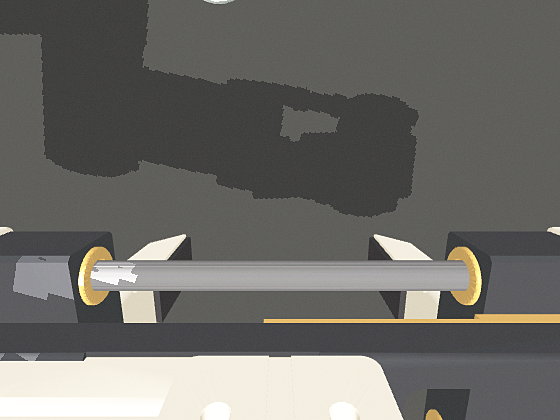

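Scene view: the white cup pair stands on the sloping stand at about (243,265), and in the top view at (340,203). Possible mix-ups in the scene view are the purple cylinders at (214,248) and (170,333), the turquoise one at (291,247), the white jar at (286,150) and the white dish at (252,218). By the description I choose the white cylinder on the stand. I'll check that in close crops.

Run:
```python
from h import *
def crop(f,x0,y0,w,h,s,o):
    i=cv2.imread('pics/'+f+'.png')[y0:y0+h,x0:x0+w];i=cv2.resize(i,None,fx=s,fy=s,interpolation=cv2.INTER_CUBIC)
    for k in range(0,w,10):
        cv2.line(i,(k*s,0),(k*s,6 if k%50 else 14),(0,255,255),1);
        if (k%20==0): cv2.putText(i,str(x0+k),(k*s,24),0,.4,(0,255,255),1)
    for k in range(0,h,10):
        cv2.line(i,(0,k*s),(6,k*s),(0,255,255),1)
        if (k%20==0): cv2.putText(i,str(y0+k),(8,k*s+4),0,.4,(0,255,255),1)
    cv2.imwrite('pics/'+o+'.png',i)
crop('scene0',200,230,130,115,6,'c1')
crop('top0',300,150,70,80,7,'c2')
crop('top0',160,175,130,100,6,'c3')
```

```text
(no output)
```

View pics/c1.png

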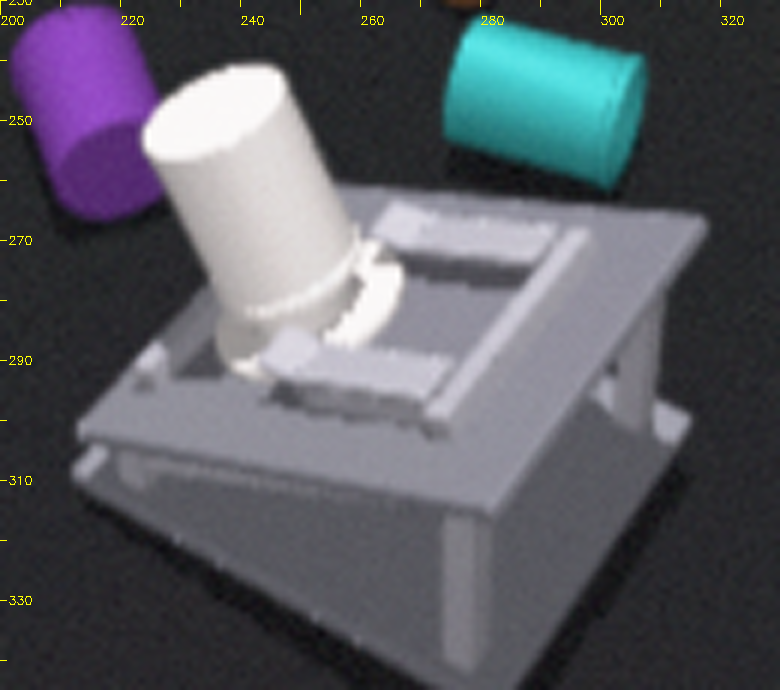

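View pics/c2.png

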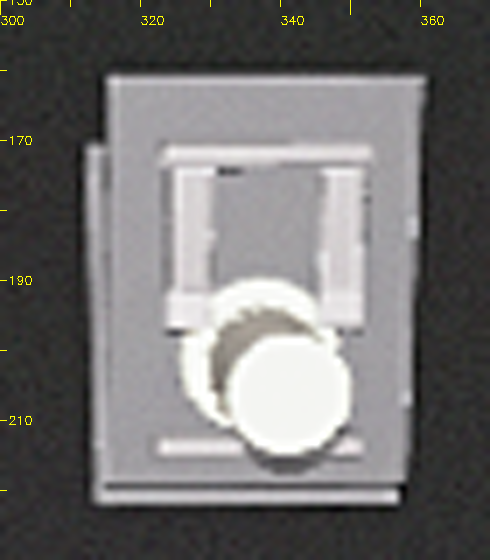

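View pics/c3.png

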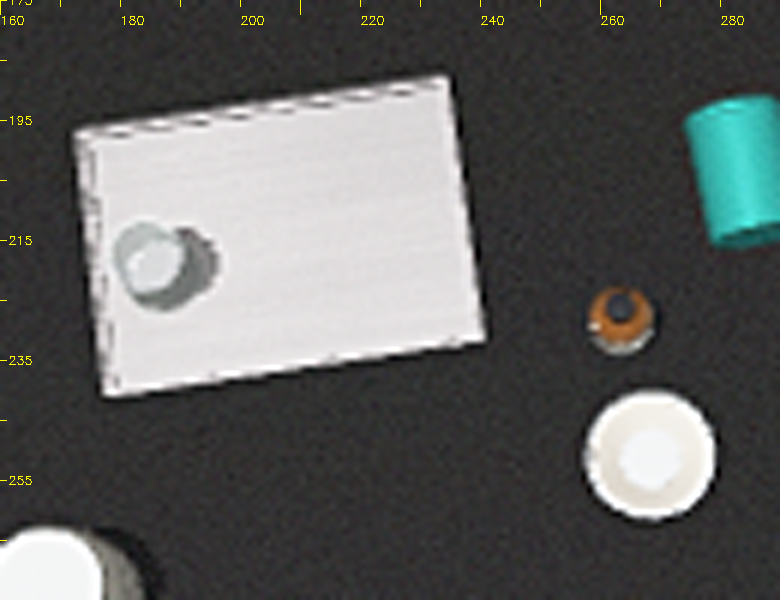

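The crops confirm the choice: a plain white cylinder over the white rim, with the rails and upper stop up the slope from it. Now I'll fit the deck and tray poses.

```bash
cat >> h.py <<'E'
from scipy.optimize import least_squares
def proj(d,P):
    P=np.atleast_2d(P);c=P@d['E'][:3,:3].T+d['E'][:3,3];q=c@d['K'].T;return q[:,:2]/q[:,2:]
def world_extr(d):  # wrist npz -> dict with E world->cam
    T=np.eye(4);T[:3,:3]=R.from_euler('xyz',d['r']).as_matrix();T[:3,3]=d['p'];return dict(K=d['K'],E=np.linalg.inv(T@d['E']))
def deckR(yaw): return R.from_euler('zyx',[yaw,-np.deg2rad(25),0]).as_matrix()
def cr(u,v,x0,y0,s): return [(u+.5)/s-.5+x0,(v+.5)/s-.5+y0]
E
cat > fit.py <<'E'
from h import *
S=dict(np.load('pics/scene0.npz'));T=dict(np.load('pics/top0.npz'))
a=lambda u,v:cr(u,v,200,230,6); b=lambda u,v:cr(u,v,300,150,7); c=lambda u,v:cr(u,v,160,175,6)
so=[((100,-75,0),a(490,512)),((100,75,0),a(708,220)),((-100,-75,0),a(79,430)),((-35,0,95),a(216,114))]
to=[((100,75,0),b(107,74)),((100,-75,0),b(427,76)),((-100,-75,0),b(407,484)),((-35,0,95),b(289,393)),((-35,0,95),b(289,393))]
def res(p,full=False):
    Rm=deckR(p[2]);o=np.array([p[0],p[1],80.]);r=[]
    for d,l in((S,so),(T,to)):
        r.append(proj(d,np.array([x[0] for x in l])@Rm.T+o)-np.array([x[1] for x in l]))
    return r if full else np.vstack(r).ravel()
f=least_squares(res,[550,-150,0],loss='soft_l1');print('deck',f.x)
for r in res(f.x,True):print(np.round(r,2).tolist())
for nm,d,l in (('S',S,so),('T',T,to)):
    g=least_squares(lambda p:(proj(d,np.array([x[0] for x in l])@deckR(p[2]).T+[p[0],p[1],80])-np.array([x[1] for x in l])).ravel(),f.x);print(nm,g.x)
# tray: top rim outer corners at z=10
tl=[((80,110,10),c(76,130)),((80,-110,10),c(448,76)),((-80,-110,10),c(486,341)),((-80,110,10),c(105,396))]
g=least_squares(lambda p:(proj(T,np.array([x[0] for x in tl])@R.from_euler('z',p[2]).as_matrix().T+[p[0],p[1],0])-np.array([x[1] for x in tl])).ravel(),[550,150,0])
print('tray',g.x,np.round(g.fun,2)); 
print('clear',R.from_euler('z',g.x[2]).as_matrix()@[0,-55,4]+[g.x[0],g.x[1],0])
print('scene pred',proj(S,np.array([x[0] for x in tl])@R.from_euler('z',g.x[2]).as_matrix().T+[g.x[0],g.x[1],0]).round(1).tolist())
E
python3 fit.py
```

```text
deck [ 6.17089582e+02 -2.38076417e+02 -2.69127988e-02]
[[0.08, -0.06], [0.08, -0.79], [-0.37, -0.47], [0.31, -0.36]]
[[0.88, -0.02], [0.01, -0.14], [-0.01, -0.12], [0.43, -0.25], [0.43, -0.25]]
S [ 6.17586127e+02 -2.38975284e+02 -2.72052250e-02]
T [ 6.16531749e+02 -2.36897650e+02 -2.37746275e-02]
tray [5.60884829e+02 2.15010619e+02 1.25238929e-01] [ 0.3   0.1  -0.13  0.17 -0.39 -0.19  0.22 -0.05]
clear [567.75497759 160.44138682   4.        ]
scene pred [[360.2, 182.0], [340.9, 222.6], [289.4, 208.1], [313.9, 170.7]]
```

```bash
cat >> h.py <<'E'
def back(d,uv,z):
    q=np.linalg.inv(d['K'])@[uv[0],uv[1],1];Rm=d['E'][:3,:3];c=-Rm.T@d['E'][:3,3];w=Rm.T@q;return c+w*(z-c[2])/w[2]
DO=np.array([617.1,-238.1,80.]);DY=-.027
def deckp(x,y,z): return DO+deckR(DY)@[x,y,z]
def inc(target,Rt,o=None,opening=1):  # from measured pose
    o=o or get_obs();Rc=R.from_euler('xyz',o['tcp_rot']);return Rc,(Rc.inv()*R.from_matrix(Rt)).as_rotvec(),Rc.inv().apply(np.array(target)-o['tool_pos'])
RG=deckR(DY)@np.diag([1,-1,-1])
E
python3 - <<'E'
from h import *
T=dict(np.load('pics/top0.npz'))
for n,uv,z in(('wash body top',(406,188),150),('flask',(376,267),60),('dropper',(263,228),60),('dish',(268,251),15),('jar',(172,274),80),('purp',(389,227),28),('purp2',(317,249),28),('turq',(284,204),28),('beaker',(186,219),50)):
    print(n,back(T,uv,z).round())
for n,p in(('grasp',deckp(-35,0,95-24)),('above',deckp(-35,0,95+70)),('up',deckp(18,0,165))):
    Rc,r,s=inc(p,RG);print(n,p.round(1),r.round(3),s.round(1))
E
```

```text
wash body top [ 598. -450.  150.]
flask [ 355. -355.   60.]
dropper [495.  16.  60.]
dish [423.   1.  15.]
jar [346. 315.  80.]
purp [ 494. -418.   28.]
purp2 [ 424. -166.   28.]
turq [585. -59.  28.]
beaker [535. 278.  50.]
grasp [ 555.4 -237.2  129.6] [-0.064  0.434  0.337] [ 454.2 -126.7  118.9]
above [ 515.7 -237.2  214.8] [-0.064  0.434  0.337] [ 416.4 -139.1   33.7]
up [ 563.7 -238.6  237.1] [-0.064  0.434  0.337] [ 461.6 -122.9   11.3]
```

step_arm(increments="0 0 0 30 -10 -50 1; 0 0.05 0.05 80 -25 -80 1; 0 0.15 0.1 140 -45 -80 1; -0.02 0.25 0.2 200 -65 -80 1; -0.04 0.35 0.28 260 -85 -70 1; -0.064 0.434 0.337 320 -105 -40 1; -0.064 0.434 0.337 375 -125 0 1; -0.064 0.434 0.337 416 -139 30 1; -0.064 0.434 0.337 416 -139 30 1; -0.064 0.434 0.337 416 -139 30 1")

```text
time: 1.4
tool_pos: [515.4, -237.5, 218.6]
tcp_rot: [-3.13, -0.436, -0.028]
contact_force: [0.0, 0.5, 0.3]
grip_width: 92.1
```

Run:
```python
from h import *
o=get_obs();print(o['time'],o['tool_pos'],o['tcp_rot'],o['contact_force'],R.from_matrix(RG).as_euler('xyz'))
snap('wrist','w1');d=world_extr(np.load('pics/w1.npz'))
i=cv2.imread('pics/w1.png');i=cv2.resize(i,None,fx=1.42,fy=1.42,interpolation=cv2.INTER_CUBIC)
for p in [(100,75,0),(100,-75,0),(59,0,0),(58,26,14.5),(58,-26,14.5),(-2,26,14.5),(-2,-26,14.5),(-35,0,95),(-35,28,95),(-7,0,95),(-100,75,0),(-100,-75,0),(3,0,5)]:
    u=proj(d,deckp(*p))[0];print(p,u.round(1));cv2.circle(i,tuple(int(v) for v in u*1.42),3,(0,0,255),1)
cv2.imwrite('pics/w1b.png',i)
```

```text
1.4 [ 515.42658088 -237.53540667  218.56560156] [-3.12996505 -0.43586532 -0.02801388] [0.02623474 0.50287628 0.25313951] [-3.12900454 -0.43616236 -0.02978963]
(100, 75, 0) [190.6  41.8]
(100, -75, 0) [366.   42.1]
(59, 0, 0) [278.3  92.5]
(58, 26, 14.5) [247.4  92.1]
(58, -26, 14.5) [309.1  92.2]
(-2, 26, 14.5) [249.  163.3]
(-2, -26, 14.5) [307.5 163.4]
(-35, 0, 95) [277.8 226.3]
(-35, 28, 95) [236.2 226.3]
(-7, 0, 95) [277.8 185.3]
(-100, 75, 0) [203.7 259.2]
(-100, -75, 0) [352.8 259.4]
(3, 0, 5) [278.3 156.7]
```

View pics/w1b.png

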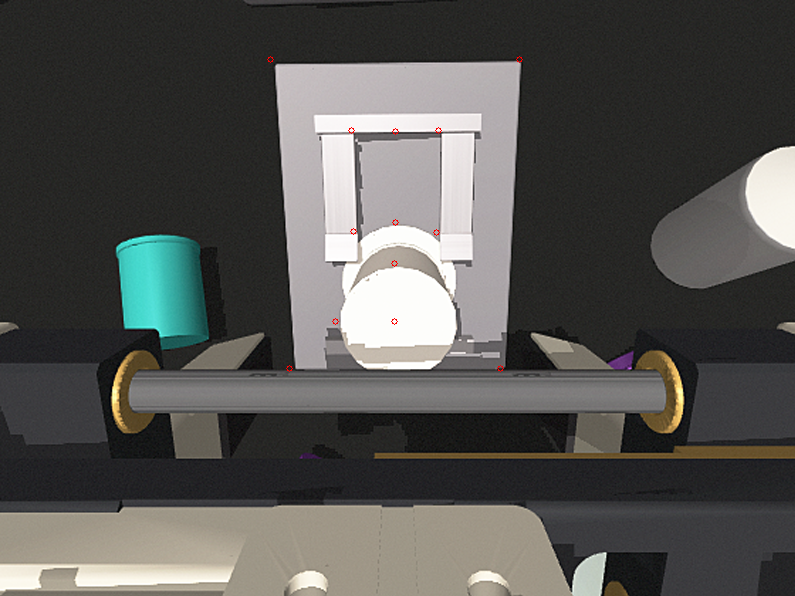

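The wrist view shows the stand and the white cup, top face centred near (399,322) enlarged. The predicted marks are about 4 px off, roughly 2 mm. I'll refine the fit with all three views.

```bash
cat >> fit.py <<'E'
print('---')
W=world_extr(np.load('pics/w1.npz')); w=lambda u,v:cr(u,v,0,0,1.42)
# z of rails flares not given; use corners, rail inner edges (far ends), cup sides
wl=[((100,75,0),w(275,64)),((100,-75,0),w(520,61)),((58,26,14.5),w(356,131)),((58,-26,14.5),w(442,131)),((-35,28,95),w(341,324)),((-35,-28,95),w(457,324)),((-7,0,95),w(399,267))]
def rw(p): return (proj(W,np.array([x[0] for x in wl])@deckR(p[2]).T+[p[0],p[1],80])-np.array([x[1] for x in wl])).ravel()
g=least_squares(rw,f.x);print('W',g.x,g.fun.reshape(-1,2).round(1).tolist())
q=least_squares(lambda p:np.r_[res(p),rw(p)/1.5],f.x);print('all',q.x)
E
python3 fit.py|sed -n '/---/,$p'
```

```text
---
W [ 6.15913406e+02 -2.40090903e+02 -2.05273583e-02] [[-1.3, -1.3], [1.6, -0.2], [-1.2, 1.4], [-0.1, 1.1], [-0.5, 0.2], [1.1, -0.2], [0.1, -0.8]]
all [ 6.16186327e+02 -2.39707902e+02 -2.21759938e-02]
```

```bash
sed -i 's/^DO=.*/DO=np.array([616.4,-239.6,80.]);DY=-.022/' h.py
python3 - <<'E'
from h import *
for p in((-35,0,105),(-35,0,71)):
    Rc,r,s=inc(deckp(*p),RG);print(p,r.round(4),s.round(1))
E
```

```text
(-35, 0, 105) [ 0.0017 -0.0009 -0.0041] [-2.3  0.4 64. ]
(-35, 0, 71) [ 0.0017 -0.0009 -0.0041] [-2.3  0.3 98. ]
```

step_arm(increments="0 0 -0.004 -2 0.5 40 1; 0 0 -0.004 -2 0.5 75 1; 0 0 -0.004 -2 0.5 92 1; 0 0 -0.004 -2 0.5 98 1; 0 0 -0.004 -2 0.5 98 1")

```text
time: 2.08
tool_pos: [555.0, -238.9, 129.9]
tcp_rot: [-3.133, -0.438, -0.025]
contact_force: [-0.3, -0.8, -0.1]
grip_width: 91.7
```

Run:
```python
from h import *
o=get_obs();print(o['time'],o['tool_pos'],o['contact_force'],deckR(DY).T@(o['tool_pos']-DO))
snap('wrist','w2');snap('scene','s2')
i=cv2.imread('pics/s2.png')[180:330,150:350];cv2.imwrite('pics/s2b.png',cv2.resize(i,None,fx=4,fy=4,interpolation=cv2.INTER_CUBIC))
```

```text
2.075 [ 555.03194797 -238.91887128  129.91527195] [-0.33415313 -0.83838587 -0.11463706] [-34.5298673   -0.07848608  71.17385913]
```

View pics/w2.png

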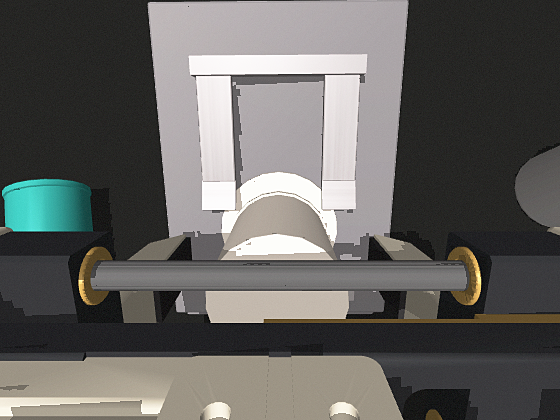

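View pics/s2b.png

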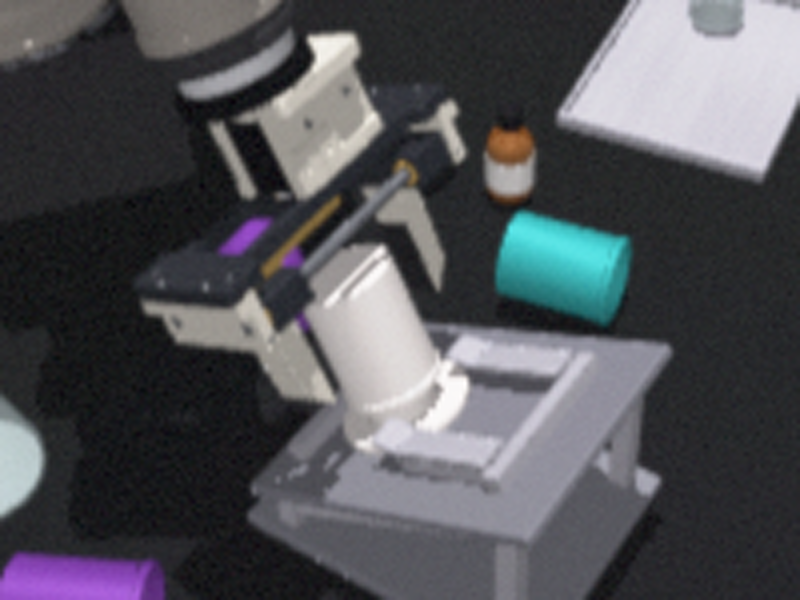

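The cup sits midway between the fingers (wrist view: cup edges at 206 and 348, fingers at 190 and 368). Closing now.

step_arm(increments="0 0 0 0 0 0 -1; 0 0 0 0 0 0 -1; 0 0 0 0 0 0 -1; 0 0 0 0 0 0 -1; 0 0 0 0 0 0 -1; 0 0 0 0 0 0 -1")

```text
time: 2.92
tool_pos: [554.9, -238.1, 129.1]
tcp_rot: [-3.132, -0.436, -0.025]
contact_force: [-0.6, 1.1, 2.4]
grip_width: 56.2
```

Run:
```python
from h import *
o=get_obs();print(o['time'],o['tool_pos'],o['tcp_rot'],o['contact_force'],o['moment'],o['grip_width'],deckR(DY).T@(o['tool_pos']-DO))
snap('wrist','w3')
Rc,r,s=inc(deckp(0,0,71),RG);print(r,s)
```

```text
2.925 [ 554.9282584  -238.1307933   129.11968388] [-3.13178751 -0.43644479 -0.02471014] [-0.59003937  1.10853079  2.35110003] [0.17723146 0.2846365  0.03401139] 56.21046808787475 [-34.97730422   0.69993746  70.49663258]
[ 0.00067511 -0.00025412 -0.00040943] [34.97681696  0.67911745 -0.49765775]
```

View pics/w3.png

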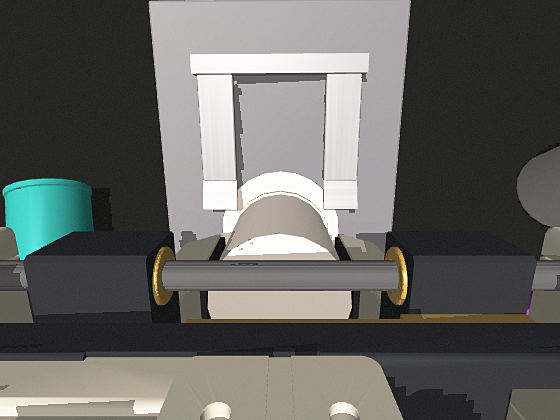

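step_arm(increments="0 0 0 0 0 -0.5 -1; 0 0 0 3 0 -0.7 -1; 0 0 0 7 0 -0.7 -1; 0 0 0 11 0 -0.7 -1; 0 0 0 15 0 -0.7 -1; 0 0 0 19 0 -0.7 -1; 0 0 0 23 0 -0.7 -1; 0 0 0 27 0 -0.7 -1; 0 0 0 30 0 -0.7 -1; 0 0 0 30 0 -0.7 -1")

```text
time: 4.22
tool_pos: [582.0, -238.9, 142.5]
tcp_rot: [-3.132, -0.437, -0.025]
contact_force: [0.6, -0.3, -1.9]
grip_width: 56.7
```

```bash
cat > st.py <<'E'
from h import *
import sys
o=get_obs();D=deckR(DY);print(round(o['time'],2),o['grip_width'],'deck pos',(D.T@(o['tool_pos']-DO)).round(2),'F deck',(D.T@o['contact_force']).round(2),'M',o['moment'].round(2))
n=sys.argv[1];snap('wrist','w'+n);snap('scene','s'+n)
i=cv2.imread('pics/s'+n+'.png')[190:340,170:350];i=cv2.resize(i,None,fx=4,fy=4,interpolation=cv2.INTER_CUBIC)
cv2.imwrite('pics/s'+n+'b.png',i)
E
python3 st.py 4
```

```text
4.22 56.69778648792429 deck pos [-4.74  0.58 71.16] F deck [-0.29 -0.27 -1.96] M [0.03 0.46 0.05]
```

View pics/w4.png

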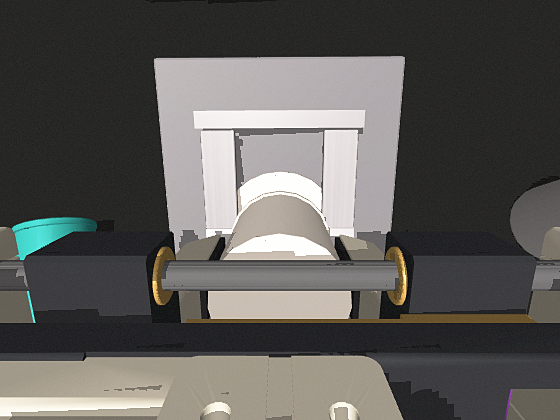

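View pics/s4b.png

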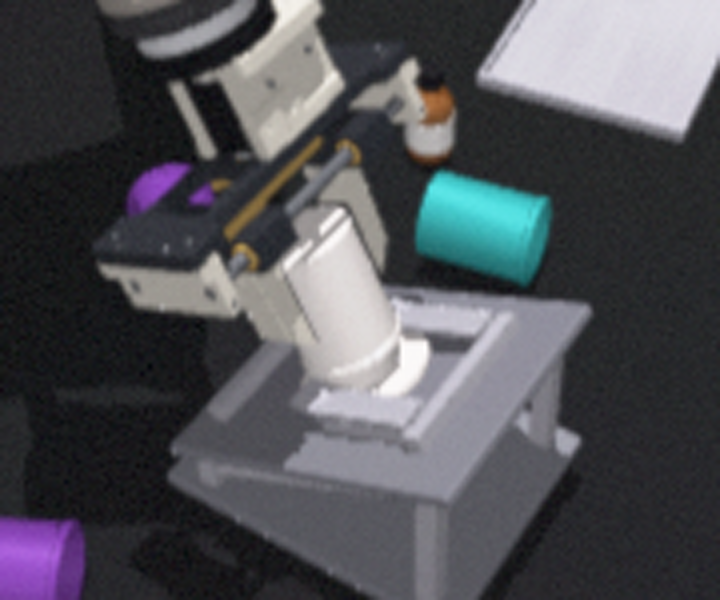

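The rim has gone in under both rails with the pair centred (wrist view: cup centre near column 281, rails from 202 to 357). Sliding on up.

step_arm(increments="0 0 0 4 0 0 -1; 0 0 0 8 0 0 -1; 0 0 0 12 0 0 -1; 0 0 0 16 0 0 -1; 0 0 0 19 0 0 -1; 0 0 0 21 0 0 -1; 0 0 0 22 0 0 -1; 0 0 0 23 0 0 -1; 0 0 0 23 0 0 -1")

```text
time: 5.45
tool_pos: [602.7, -239.4, 152.1]
tcp_rot: [-3.132, -0.436, -0.025]
contact_force: [-0.6, 0.4, -2.8]
grip_width: 56.1
```

```bash
python3 st.py 5
```

```text
5.45 56.14051342530506 deck pos [18.01  0.55 71.14] F deck [-1.76  0.38 -2.24] M [-0.01  0.46  0.02]
```

View pics/w5.png

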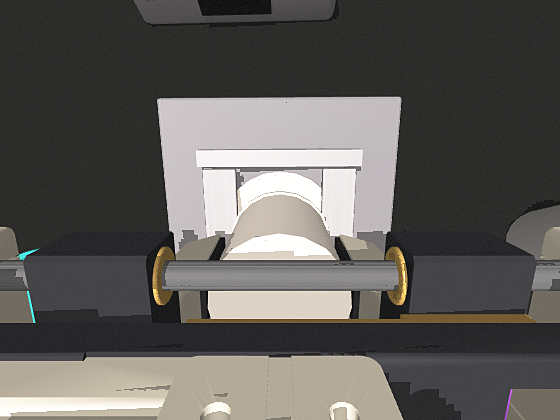

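View pics/s5b.png

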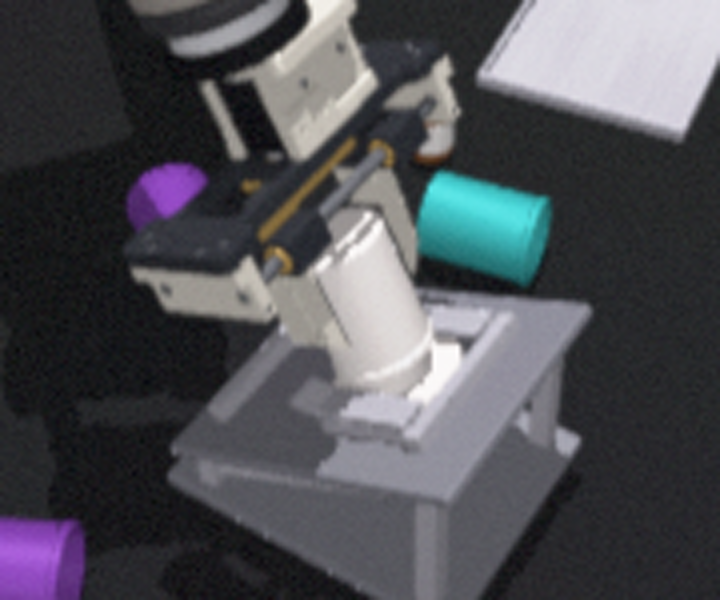

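The rim lies under both rails with a small gap to the upper stop (rim top at row 172, stop edge at row 167) and no contact force. Drawing the outer cup off square to the slope.

step_arm(increments="0 0 0 0 0 -2 -1; 0 0 0 0 0 -4 -1; 0 0 0 0 0 -6 -1; 0 0 0 0 0 -8 -1; 0 0 0 0 0 -10 -1; 0 0 0 0 0 -13 -1; 0 0 0 0 0 -16 -1; 0 0 0 0 0 -20 -1; 0 0 0 0 0 -20 -1")

```text
time: 6.68
tool_pos: [594.3, -239.7, 171.0]
tcp_rot: [-3.133, -0.438, -0.025]
contact_force: [-0.4, -0.7, -2.5]
grip_width: 56.5
```

```bash
python3 st.py 6
```

```text
6.67 56.467519309766914 deck pos [18.47  0.34 91.81] F deck [-1.43 -0.77 -2.06] M [ 0.06  0.45 -0.02]
```

View pics/s6b.png

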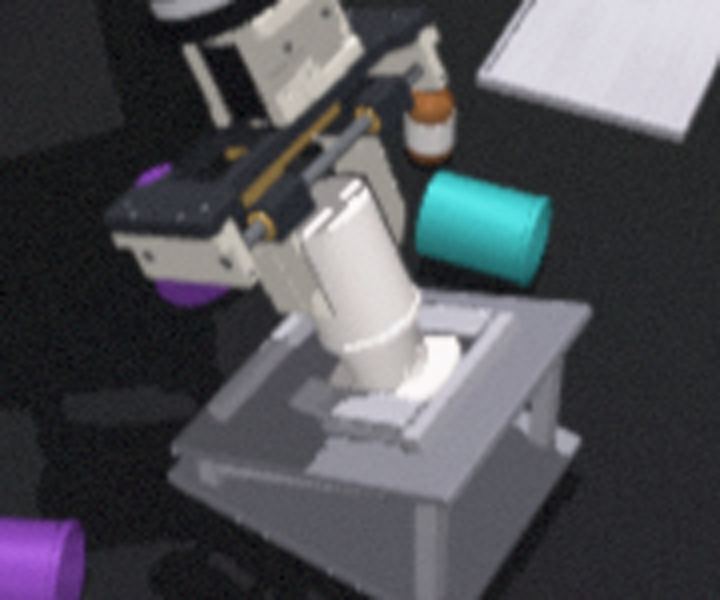

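View pics/w6.png

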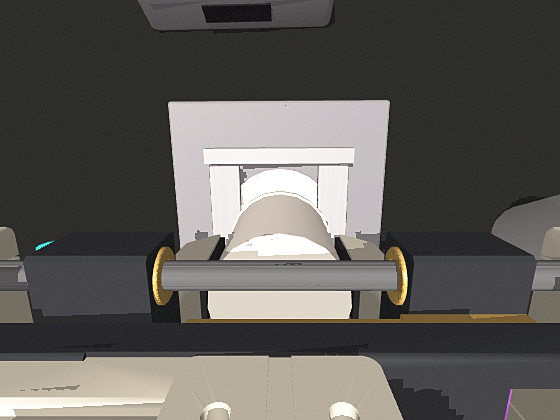

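The outer cup has parted and the inner cup's rim is still under the rails. Continuing along the same axis until clear.

step_arm(increments="0 0 0 0 0 -6 -1; 0 0 0 0 0 -12 -1; 0 0 0 0 0 -19 -1; 0 0 0 0 0 -27 -1; 0 0 0 0 0 -36 -1; 0 0 0 0 0 -45 -1; 0 0 0 0 0 -54 -1; 0 0 0 0 0 -63 -1; 0 0 0 0 0 -72 -1; 0 0 0 0 0 -82 -1; 0 0 0 0 0 -95 -1; 0 0 0 0 0 -95 -1")

```text
time: 8.28
tool_pos: [554.2, -239.7, 257.8]
tcp_rot: [-3.134, -0.438, -0.024]
contact_force: [-0.7, -1.2, -1.7]
grip_width: 56.4
```

```bash
python3 st.py 7
```

```text
8.28 56.39789957036163 deck pos [ 18.74   0.3  187.45] F deck [-1.38 -1.26 -1.26] M [ 0.04  0.37 -0.01]
```

View pics/s7.png

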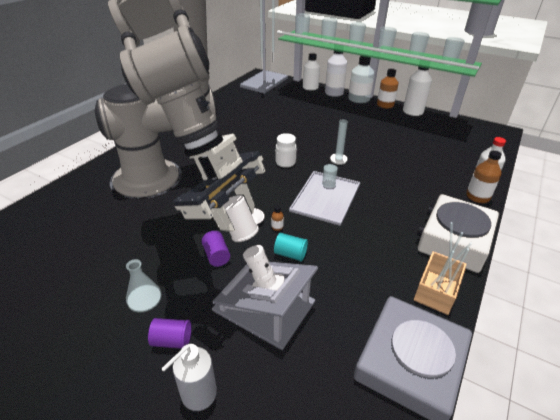

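View pics/s7b.png

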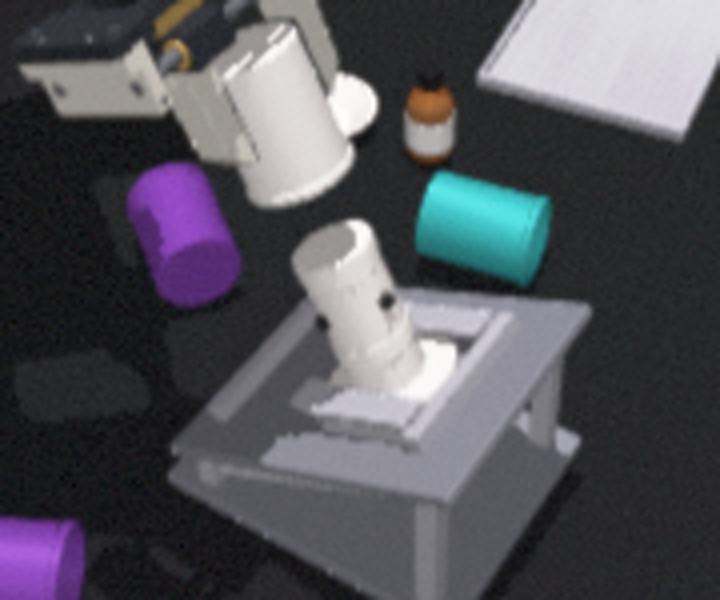

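View pics/w7.png

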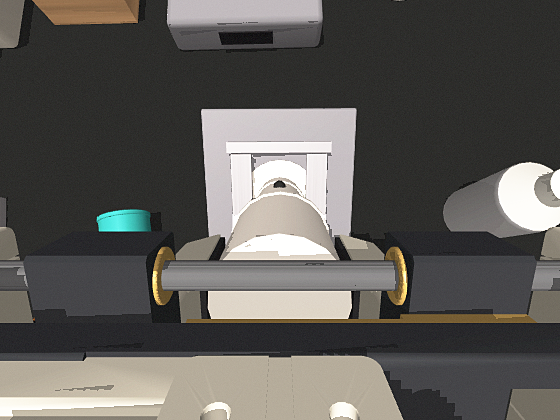

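The outer cup is clear and in the grip. The inner cup stays on the stand with its rim under the rails. Next, the tray.

Run:
```python
from h import *
RT=R.from_euler('z',.125).as_matrix()@np.diag([1,-1,-1])
for p in((568,160.5,200),(568,160.5,75),(555,-40,270)):
    Rc,r,s=inc(p,RT);print(p,r.round(3),s.round(1))
```

```text
(568, 160.5, 200) [ 0.023 -0.437 -0.145] [ -20.2 -399.6   56.6]
(568, 160.5, 75) [ 0.023 -0.437 -0.145] [ -73.  -398.5  169.9]
(555, -40, 270) [ 0.023 -0.437 -0.145] [   2.2 -199.5  -12.1]
```

step_arm(increments="0 -0.05 -0.01 0 -25 -6 -1; 0.005 -0.12 -0.03 0 -70 -10 -1; 0.01 -0.2 -0.06 2 -120 -12 -1; 0.015 -0.28 -0.09 2 -170 -12 -1; 0.02 -0.36 -0.12 2 -220 -5 -1; 0.023 -0.42 -0.14 -5 -270 10 -1; 0.023 -0.437 -0.145 -10 -320 28 -1; 0.023 -0.437 -0.145 -15 -365 45 -1; 0.023 -0.437 -0.145 -19 -390 54 -1; 0.023 -0.437 -0.145 -20 -400 57 -1; 0.023 -0.437 -0.145 -20 -400 57 -1; 0.023 -0.437 -0.145 -20 -400 57 -1")

```text
time: 9.88
tool_pos: [568.7, 159.9, 200.2]
tcp_rot: [3.141, -0.0, 0.124]
contact_force: [0.3, 0.6, -1.1]
grip_width: 56.6
```

Run:
```python
from h import *
o=get_obs();print(o['time'],o['tool_pos'],o['tcp_rot'],o['contact_force'],o['grip_width'])
snap('wrist','w8');snap('scene','s8');snap('top','t8')
W=world_extr(np.load('pics/w8.npz'))
i=cv2.imread('pics/w8.png')
Rt=R.from_euler('z',.125).as_matrix()
for p in [(80,110,10),(80,-110,10),(-80,-110,10),(-80,110,10),(0,-55,4)]:
    u=proj(W,Rt@p+[560.9,215,0])[0];print(p,u.round(1));cv2.circle(i,tuple(int(v) for v in u),3,(0,0,255),1)
cv2.imwrite('pics/w8b.png',i)
```

```text
9.875 [568.66031327 159.87709713 200.17177269] [ 3.14115523e+00 -1.17793825e-04  1.23515286e-01] [ 0.31028155  0.59678105 -1.09095386] 56.647513013699275
(80, 110, 10) [106.1 110. ]
(80, -110, 10) [335.  109.5]
(-80, -110, 10) [329.1 263.8]
(-80, 110, 10) [125.6 264.2]
(0, -55, 4) [278.1 190.2]
```

View pics/w8b.png

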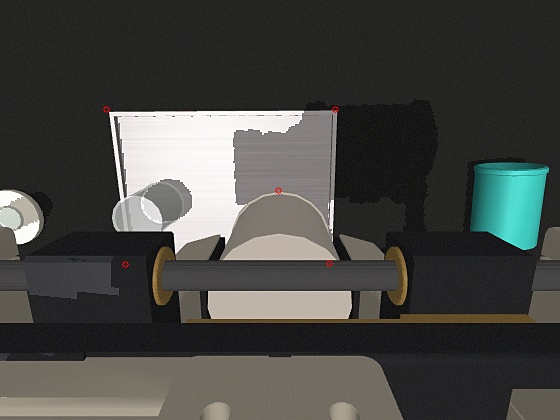

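View pics/s8.png

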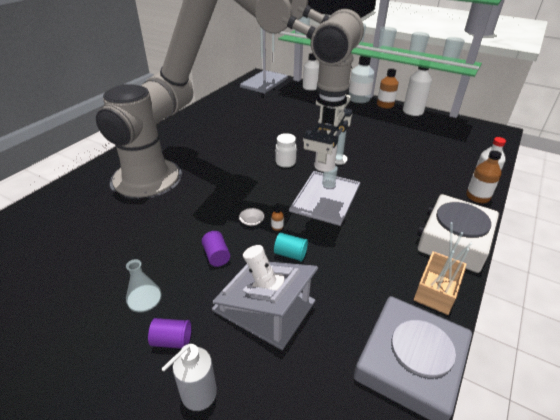

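The tray marks agree with the picture (far corners at (106,110) and (335,110)), and the clear end is under the cup. Lowering.

step_arm(increments="0 0 0 0 0 30 -1; 0 0 0 0 0 65 -1; 0 0 0 0 0 100 -1; 0 0 0 0 0 125 -1; 0 0 0 0 0 137 -1; 0 0 0 0 0 139 -1; 0 0 0 0 0 139 -1")

```text
time: 10.9
tool_pos: [568.9, 160.9, 61.7]
tcp_rot: [3.142, -0.001, 0.124]
contact_force: [0.0, -0.2, -0.7]
grip_width: 56.4
```

Run:
```python
from h import *
o=get_obs();print(o['time'],o['tool_pos'],o['contact_force'],o['moment'],o['grip_width'])
snap('scene','s9');i=cv2.imread('pics/s9.png')[130:235,270:410];cv2.imwrite('pics/s9b.png',cv2.resize(i,None,fx=5,fy=5,interpolation=cv2.INTER_CUBIC))
```

```text
10.9 [568.91514409 160.90031746  61.68157134] [ 0.04943548 -0.15483066 -0.68619281] [ 2.55232979e-05 -1.87244522e-02  7.09313111e-03] 56.42234719078421
```

View pics/s9b.png

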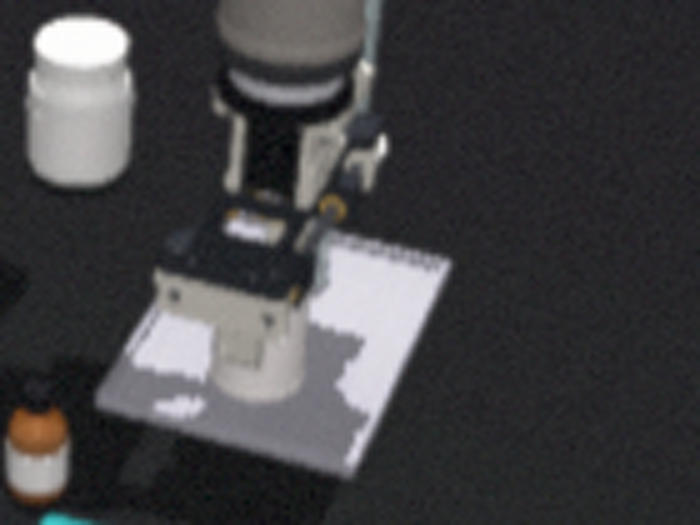

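The cup hangs just above the tray's clear end. Lowering slowly until it touches.

step_arm(increments="0 0 0 0 0 1.5 -1; 0 0 0 0 0 3 -1; 0 0 0 0 0 4 -1; 0 0 0 0 0 5 -1; 0 0 0 0 0 5.5 -1; 0 0 0 0 0 5.5 -1")

```text
time: 11.7
tool_pos: [568.2, 160.9, 55.1]
tcp_rot: [3.141, 0.001, 0.125]
contact_force: [-0.5, -0.0, -1.7]
grip_width: 56.2
```

step_arm(increments="0 0 0 0 0 0.5 -1; 0 0 0 0 0 1 -1; 0 0 0 0 0 1 -1")

```text
time: 12.08
tool_pos: [568.3, 160.9, 54.5]
tcp_rot: [3.141, 0.0, 0.125]
contact_force: [-0.1, -0.6, 3.4]
grip_width: 56.2
```

Contact: the force rose from about -1.5 to +3.4 N. Releasing, part open only.

step_arm(increments="0 0 0 0 0 0 0.25; 0 0 0 0 0 0 0.3; 0 0 0 0 0 0 0.4; 0 0 0 0 0 0 0.55; 0 0 0 0 0 0 0.65; 0 0 0 0 0 0 0.65")

```text
time: 12.82
tool_pos: [568.2, 160.9, 54.2]
tcp_rot: [3.141, 0.001, 0.125]
contact_force: [-0.4, -0.1, -0.8]
grip_width: 75.8
```

Run:
```python
from h import *
o=get_obs();print(o['time'],o['tool_pos'],o['contact_force'],o['grip_width'])
snap('wrist','w10')
```

```text
12.825 [568.23979085 160.91954773  54.17676934] [-0.39348411 -0.08718451 -0.75028825] 75.79185827589528
```

View pics/w10.png

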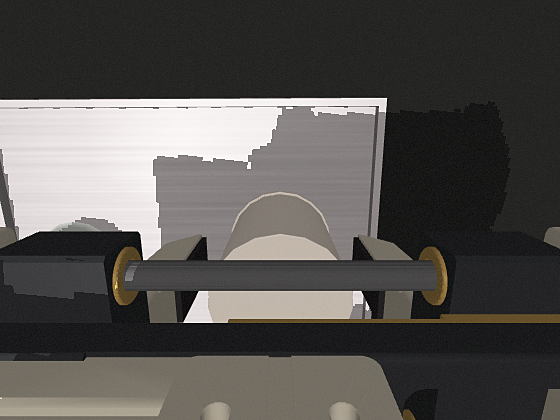

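The fingers are clear on both sides (cup 210–352, fingers at 205 and 355 in front, with gaps). Rising straight up.

step_arm(increments="0 0 0 0 0 -8 0.65; 0 0 0 0 0 -25 0.65; 0 0 0 0 0 -55 0.65; 0 0 0 0 0 -100 0.65; 0 0 0 0 0 -150 0.65; 0 0 0 -40 0 -200 0.65; 0 0 0 -90 0 -220 0.65; 0 0 0 -130 0 -220 0.65; 0 0 0 -130 0 -220 0.65; 0 0 0 -130 0 -220 0.65")

```text
time: 14.12
tool_pos: [440.2, 144.9, 275.3]
tcp_rot: [3.141, -0.002, 0.125]
contact_force: [-0.3, 0.4, -0.0]
grip_width: 75.8
```

Run:
```python
from h import *
o=get_obs();print(o['time'],o['tool_pos'],o['contact_force'],o['grip_width'])
snap('scene','s11');snap('top','t11')
T=dict(np.load('pics/t11.npz'))
i=cv2.imread('pics/s11.png')[130:340,200:400];cv2.imwrite('pics/s11b.png',cv2.resize(i,None,fx=2.8,fy=2.8,interpolation=cv2.INTER_CUBIC))
i=cv2.imread('pics/t11.png')[150:280,120:400];cv2.imwrite('pics/t11b.png',cv2.resize(i,None,fx=2.8,fy=2.8,interpolation=cv2.INTER_CUBIC))
print(proj(T,[[568,160.5,79],[568,160.5,4]]))
```

```text
14.125 [440.17688175 144.86710977 275.34970118] [-0.30297121  0.40220645 -0.03273844] 75.78239986599426
[[219.4424775  206.73518358]
 [221.78144304 211.67017396]]
```

View pics/s11b.png

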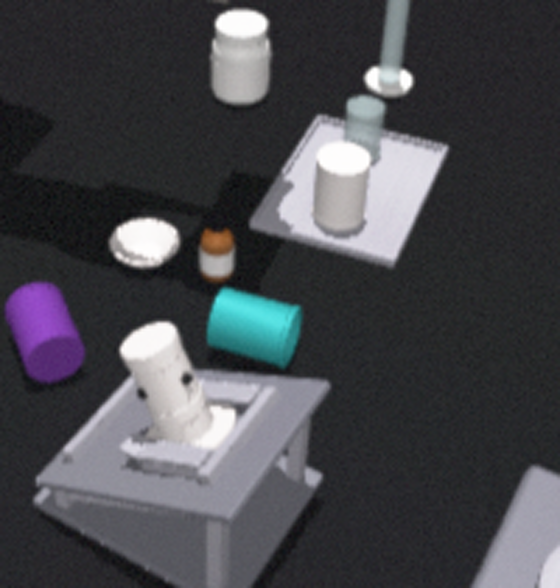

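View pics/t11b.png

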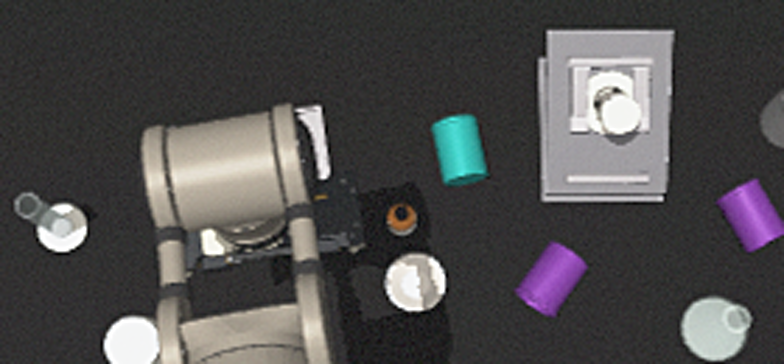

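The outer cup stands upright on the tray's clear end, inside the rim and with space to the beaker. The inner cup is still under the rails, the bystanders stand where they were, and the gripper touches nothing. Handing in.

```bash
python3 -c "
from plant import close_job;print(close_job())"
```

```text
the job is handed in; nothing more can be done
None
```

The outer cup now stands mouth down on the clear end of the tray, and the inner cup stayed behind on the stand. I handed the job in; at the last check, just before, the clock read about 14.1 s of the 48 s allowed.

- **Slide and draw-off:** I gripped the outer cup square to the slope and slid the pair up to about deck x = 18 mm, just short of the upper stop. I then drew the outer cup off along the deck's normal. The inner cup's rim stayed under the rails.
- **Placing:** I lowered the outer cup onto the tray until it touched, with about 4.5 N of contact, then opened the gripper part way and backed off.
- **Last checks:** The scene picture shows the outer cup upright inside the tray's rim, clear of the beaker. The inner cup is still under the rails, the other objects look undisturbed, and the wrist force is near zero. In the last top view the arm hid most of the tray, so the final placing is confirmed from the scene camera only.
- **Disagreement:** The three cameras differed by up to about 3 mm on where the stand was. I used a combined fit, and it caused no trouble.

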